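Free the stuck bung of a washed storage jar and stand it to dry

TASK

The bung is stuck in the washed white storage jar that leans in the wooden drying stand. Take the bung by its handle, rock it well over to the left and to the right while easing it out, until the two red seal pads give way and it comes free, then stand it gently upright on its foot in the orange saucer and let go. Leave the other crockery as it is.

Things in the scene. Friction and masses are not known exactly. Their poses are not given: they have to be found in the camera images.
- jar: Square white jar, 76 (x) by 94 (y) mm, fixed, leaning 30 degrees from vertical, mouth towards the robot. Origin: centre of the seat inside, where the bung's foot stands; z out of the mouth along the slanted jar axis, y to the left as the robot sees it, x away from the robot and upwards. The rim is at z = 66 mm. The foot has about 2 mm of play between walls 12 mm high.
- stand: Fixed wooden stand that carries the jar: base 200 by 140 mm, at most 130 mm high behind the jar. Origin on the table under its base; z up, its yaw is the jar's, x away from the robot.
- bung_mid (a point): Loose bung, 130 mm long, 0.2 to 0.3 kg; this point is on its axis half-way up, 65 mm from the foot; z from foot to handle. From the foot: cork taper 50 mm long growing from 42 to 52 mm diameter, ending in a flat shoulder; then a dark round waist, 40 mm diameter, from 50 to 78 mm; then the handle. It starts seated in the jar, axes along the jar's within 3 degrees.
- bung_handle (a point): Centre of the bung's handle, 104 mm from its foot, axes as bung_mid: a dark wooden block, 52 (x) by 34 (y, flat faces to left and right) by 52 mm (z). Seated, its underside is 12 mm outside the jar's rim. Rocking 8 to 9 degrees about the centre of the foot, in the left-right plane (about the jar's x axis), presses one pad nearly fully out.
- pad_left (a joint): Red seal pad at the left (+y) of the jar's mouth, 52 to 64 mm from the seat, over the bung's shoulder, 1.5 mm from its waist. Value: how far it is pushed outwards, 0 to 0.0065 m. A side push of about 6 N by the waist moves it; it stays where left (no spring). A straight pull does not open it. The pads together must give about 10 mm before the shoulder passes.
- pad_right (a joint): The same red seal pad on the right (-y) side; value grows as it is pushed to the right, 0 to 0.0065 m.
- saucer: Loose orange saucer, 136 mm across and 13 mm high, to the left or the right; origin at the centre of its underside, z up. Its flat inner floor is 6 mm above the origin and about 108 mm across.
- bowl: Blue bowl, 120 mm across, 50 mm high, on the side where the saucer is not; origin under its centre. Leave alone.
- mug: Red mug, 95 mm high; origin under its centre. Leave alone.
- tumbler: Clear glass, 68 mm across, 110 mm high; origin under its centre. Leave alone.
- flask: Blue bottle with white cap, 190 mm high; origin under its centre. Leave alone.
- cup2: White mug, 80 mm high; origin under its centre. Leave alone.
Not all that is in view belongs to the job. Several things have the shape of the saucer; the one meant has the colours described above. There is more than one size of the part that bears bung_mid; the job needs the larger.

How it is judged:
On the way, in this order (a step that is already met when the one before it is completed fails the run):
1. both seal pads have been pushed outwards by more than 2 mm with the bung still in the jar (value of joint each of pad_left, pad_right above 0.002 m and z of bung_mid in the frame of jar below 0.1 m), for 0.02 s.
2. the bung is drawn out clear of the jar (z of bung_mid in the frame of jar above 0.135 m), for 0.05 s.
At the end, for the whole second after the job is handed in: The bung stands upright on its foot (within 0.1 rad) on the floor of the saucer, its axis within 35 mm of the saucer's centre, at rest, the saucer flat on the table (angle between bung_mid's own z axis and vertical below 0.1 rad and horizontal distance between bung_mid and saucer below 0.035 m and z of bung_mid in the frame of saucer between 0.065 and 0.077 m and angle between saucer's own z axis and vertical below 0.05 rad and height (world z) of saucer below 0.005 m and linear speed of bung below 0.02 m/s); the robot touches nothing.
It fails at once if the bung is dropped or banged into the saucer (more than 60 N) (contact force between bung and saucer above 60 N).
It fails at once if other crockery is moved by more than 40 mm (distance of any of bowl, mug, tumbler, flask, cup2 from where it was at the start of the episode above 0.04 m).
It also fails if it takes over 48 s, if anything falls off the work surface, if the arm or the gripper's body presses on something with over 40 N, if the wrist force passes 120 N, or if a joint passes its speed limit or range.

ROBOT

A 7-joint arm with a two-finger parallel gripper is mounted at the origin on the work surface. World frame = base frame: x ahead of the robot, y to its left, z up, the work surface at z = 0. Lengths are in m, angles in rad, forces in N, time in s.
With the tool pointing down it reaches from about 0.425 to 0.875 m from the base axis. Payload 4.7 kg.
Tool frame: the origin (TCP) lies at the very end of the fingers, on their centre line; the grasp point (between the pads) lies 19 mm behind it; z points along the fingers, y is the direction in which the jaws open and shut (so a half turn about z gives the same grasp; the last joint's range is limited). The gripper opens to 87 mm and grips with 3 to 60 N. Pads are 19 mm wide; open, the fingers measure 117 mm over their backs; the gripper's body (75 mm by 190 mm) begins 51 mm behind the grasp point.
Start: joints at [1.227, 0.321, -0.07, 1.45, 0.023, 1.371, -0.057], TCP at [0.228, -0.609, 0.223] pointing down, gripper open.
Joint ranges: [-2.86, 2.86], [-0.3, 2.09], [-1.38, 1.24], [0.06, 2.45], [-1.56, 4.7], [0.09, 2.05], [-2.69, 2.69]. Speed limits (rad/s): [2.57, 2.57, 3.14, 3.14, 3.14, 3.14, 3.14].

INTERFACE

Orientations are given as a rotation vector (axis times angle).
In Python, from bench import ctrl, get_image, camera_info gives the robot as it stands.
- The arm moves only by the tool carry_out, never from a script. Its argument "commands" is a list of rows, each an object of numbers: "tx", "ty", "tz": the shift along the tool's x, y, z in m; "rx", "ry", "rz": the turn, a rotation vector about the tool's x, y, z in rad; "jaw": the opening, from 0 (shut) to 1 (fully open). In form: [{"tx": .., "ty": .., "tz": .., "rx": .., "ry": .., "rz": .., "jaw": ..}, ...]. A call has 1 to 12 rows; each row is the pose to reach, as a shift and turn from the pose commanded when the call began, along the tool's axes at that moment; what a row does not reach only later rows make up. A row lasts 1/8 s, in which the tool goes at most 62.5 mm and 10.7 degrees, less where a joint would pass 70% of its speed; a pose out of reach is approached as far as the arm can. A call with a gripper value outside its range is refused whole. The fingers move at their own pace and stop on an object; "grip_force" is the grip in N (left out, the last holds). Time passes only in rows, so rows that repeat a pose let the fingers close. It gives the time, the measured TCP pose, the force and the opening at its end, in the units of the state.
- ctrl.get_state(): the state, without advancing time (a new reading comes with each control period).
- get_image(name): name is "scene" or "top" or "wrist"; returns the picture (384x512x3 uint8, red, green, blue); there is no depth.
- camera_info(name): a dict with "intrinsics" (3x3 intrinsics, pixels), "R" (3x3) and "t" (3): a world point X has camera coordinates R X + t. Camera axes: x right, y down, z forward; pixel columns grow to the right and rows downward; lengths in m; the calibration is good to about 2 mm. A picture is of the moment at which its call begins: read the wrist's pose just before it. camera_info takes no time and is no camera call; for the wrist camera it gives the pose at the moment of the call.
- ctrl.close_job(): hands the job in, once; it reports no verdict.
The state is a dict: "time": time; "joint_positions": joint angles; "qd": joint speeds; "joint_torque": joint torques, N m; "position": TCP position; "tool_rot": TCP orientation; "ft_force": force on the tool from outside, world axes, zero at the start; "torque": the same for the moment, N m; "grip_width": opening from 0.0 (shut) to 1.0 (fully open).
Only numpy, scipy, OpenCV 4.12 (cv2) and the standard library are available. Lean on these libraries where they do the work, as an engineer would, in place of code of your own. Each camera call takes 0.05 s, during which the arm holds its last target.

## Working session

There is one attempt and no reset: what is moved stays moved. The work goes in short steps, Python scripts to look and compute and a tool call to move; the robot and the scene stay as the last step left them, time stands still between calls to the robot, and variables do not carry over. Pictures are saved under pics/ and viewed, and the job is handed in when it is done.

Besides the shell and the picture viewer there is one more tool, called after "Request:" as name([rows], argument=value, ...), one row to a line, values as JSON. carry_out: Moves the arm, as the interface text tells. Its arguments: {"type":"object","properties":{"commands":{"type":"array"},"grip_force":{"type":"number"}},"required":["commands"]}

```bash
ls; mkdir -p pics; python3 - <<'E'
from bench import ctrl,get_image,camera_info
import cv2
s=ctrl.get_state();print(s)
for n in("scene","top","wrist"):
    c=camera_info(n);print(n,c)
    cv2.imwrite(f"pics/{n}0.png",get_image(n)[:,:,::-1])
E
```

```text
pics
{'time': 0.0, 'joint_positions': array([ 1.22715156,  0.32182968, -0.07006012,  1.45166991,  0.0226112 ,
        1.37079317, -0.05689071]), 'qd': array([-3.60598467e-04,  2.52142101e-03,  4.85127695e-05,  1.65251288e-03,
        1.75783068e-03,  1.27537190e-03, -5.63903568e-04]), 'joint_torque': array([-9.00586042e-05, -4.91287458e+01, -4.03918857e-01, -3.12527239e+01,
       -6.37667114e-02,  4.38751420e-02,  1.74004763e-04]), 'position': array([ 0.22734789, -0.60835631,  0.22145954]), 'tool_rot': array([-3.08963392e+00, -5.58650389e-01,  7.13737868e-04]), 'ft_force': array([ 0.38936912,  0.08432258, -0.22880238]), 'torque': array([ 0.0281023 ,  0.00559716, -0.02513266]), 'grip_width': 0.9995905322304772}
scene {'intrinsics': array([[361.43337865,   0.        , 255.31064222],
       [  0.        , 361.43337865, 190.94584307],
       [  0.        ,   0.        ,   1.        ]]), 'R': array([[ 0.53322867,  0.84585843, -0.01380964],
       [ 0.67801938, -0.43707149, -0.59098074],
       [-0.50592184,  0.30576467, -0.80656746]]), 't': array([-0.2767237 , -0.2842772 ,  1.39473905])}
top {'intrinsics': array([[372.65212146,   0.        , 256.42480085],
       [  0.        , 372.65212146, 195.74872588],
       [  0.        ,   0.        ,   1.        ]]), 'R': array([[ 0.00274253, -0.99974958,  0.02220935],
       [-0.99160545, -0.00558991, -0.12917967],
       [ 0.12927147, -0.02166863, -0.99137246]]), 't': array([-0.02262972,  0.55667654,  1.31349298])}
wrist {'intrinsics': array([[270.75071132,   0.        , 254.19168749],
       [  0.        , 270.75071132, 194.49211437],
       [  0.        ,   0.        ,   1.        ]]), 'R': array([[ 0.35031213, -0.93663132, -0.00178368],
       [-0.89991173, -0.33710531,  0.27662046],
       [-0.25969268, -0.09529835, -0.96097759]]), 't': array([-0.649631  , -0.03266302,  0.39012846])}
```

View pics/scene0.png

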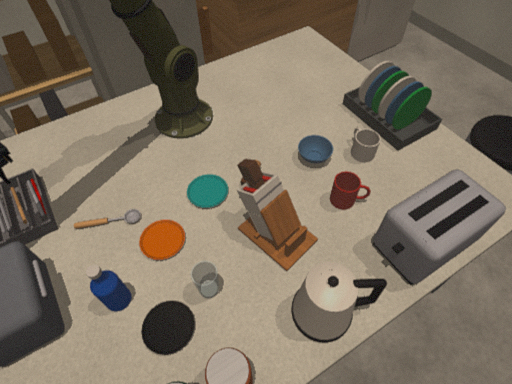

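View pics/top0.png

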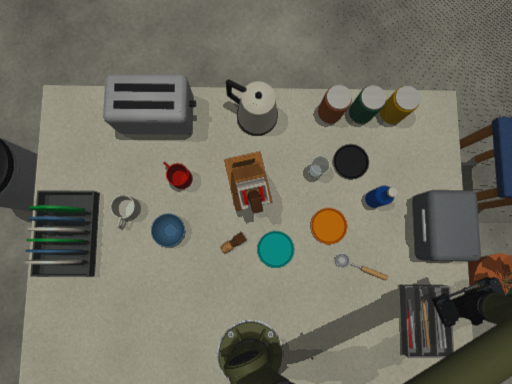

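View pics/wrist0.png

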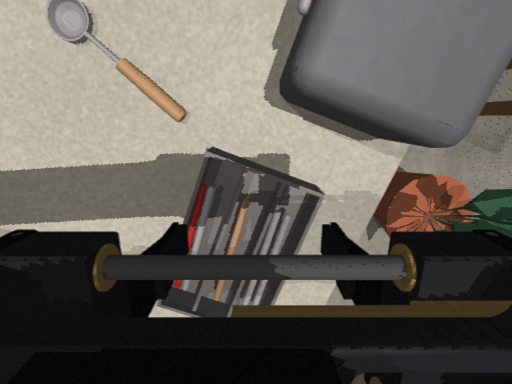

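```bash
python3 - <<'E'
import cv2,numpy as np
a=cv2.imread("pics/top0.png")[135:275,205:365]; b=cv2.imread("pics/scene0.png")[145:275,225:325]
a=cv2.resize(a,None,fx=4,fy=4,interpolation=cv2.INTER_CUBIC); cv2.imwrite("pics/crop_top.png",a)
b=cv2.resize(b,None,fx=4.5,fy=4.5,interpolation=cv2.INTER_CUBIC); cv2.imwrite("pics/crop_scene.png",b)
E
```

```text
(no output)
```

View pics/crop_top.png

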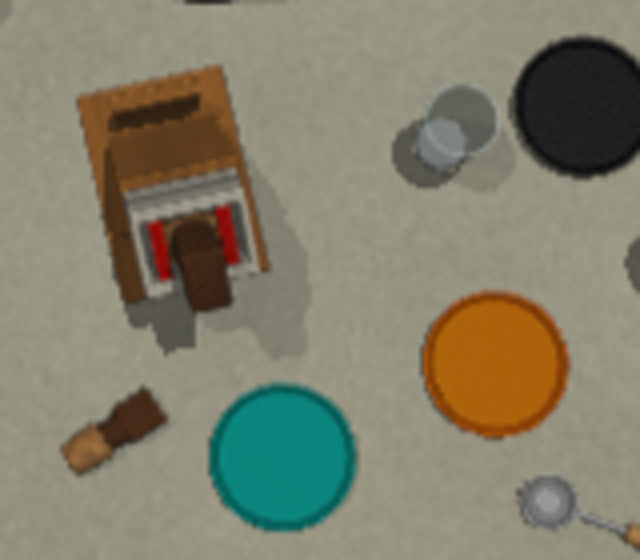

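View pics/crop_scene.png

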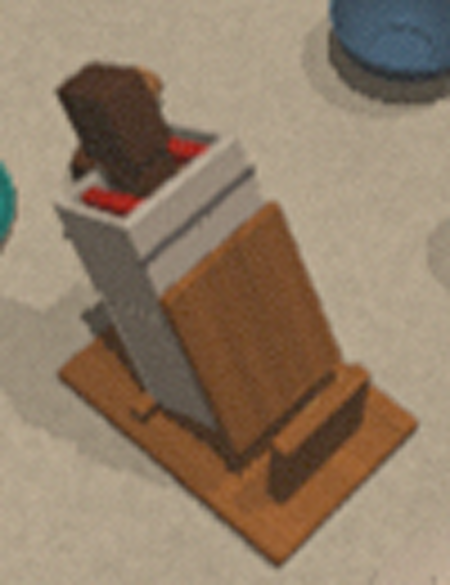

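```bash
cat > h.py <<'E'
import numpy as np,cv2
from bench import ctrl,get_image,camera_info
from scipy.spatial.transform import Rotation as Ro
def ray(ci,p):
    K=ci["intrinsics"];d=ci["R"].T@np.linalg.solve(K,[p[0],p[1],1]);o=-ci["R"].T@ci["t"];return o,d/np.linalg.norm(d)
def plane(ci,p,z):
    o,d=ray(ci,p);return o+d*(z-o[2])/d[2]
def proj(ci,X):
    c=ci["R"]@np.asarray(X)+ci["t"];q=ci["intrinsics"]@c;return q[:2]/q[2]
def tri(cis,ps):
    A=np.zeros((3,3));b=np.zeros(3)
    for c,p in zip(cis,ps):
        o,d=ray(c,p);M=np.eye(3)-np.outer(d,d);A+=M;b+=M@o
    X=np.linalg.solve(A,b);return X,[np.linalg.norm(proj(c,X)-p) for c,p in zip(cis,ps)]
E
python3 - <<'E'
from h import *
np.set_printoptions(precision=4,suppress=True)
t=camera_info("top");s=camera_info("scene");w=camera_info("wrist");st=ctrl.get_state()
for p in [(224.5,159.5),(260,151.5),(272,202.5),(237.5,210)]: print("top base",plane(t,p,.01))
for p in [(58,375),(280,565),(417,424)]: print("scene base",plane(s,(p[0]/4.5+225,p[1]/4.5+145),.01))
# saucer by hsv
for n,c in(("top",t),("scene",s)):
    im=cv2.imread(f"pics/{n}0.png");h=cv2.cvtColor(im,cv2.COLOR_BGR2HSV)
    m=cv2.inRange(h,(8,190,120),(18,255,255));k,l,S,C=cv2.connectedComponentsWithStats(m)
    for i in range(1,k):
        if S[i][4]>300:
            cn,_=cv2.findContours((l==i).astype('uint8'),0,1);e=cv2.fitEllipse(cn[0]);print(n,S[i],e,plane(c,e[0],.011))
print("campos",-t["R"].T@t["t"],-s["R"].T@s["t"])
# wrist cam in tool
Rt=Ro.from_rotvec(st["tool_rot"]).as_matrix();cp=-w["R"].T@w["t"]
print("cam in tool",Rt.T@(cp-st["position"]));print(Rt.T@w["R"].T)
E
```

```text
top base [0.696  0.0987 0.01  ]
top base [ 0.7277 -0.0338  0.01  ]
top base [ 0.5354 -0.0784  0.01  ]
top base [0.5071 0.0485 0.01  ]
scene base [ 0.5439 -0.0776  0.01  ]
scene base [ 0.7347 -0.0309  0.01  ]
scene base [0.7024 0.1011 0.01  ]
top [311 209  36  35 984] ((328.45208740234375, 225.73280334472656), (33.995731353759766, 35.053077697753906), 128.45803833007812) [ 0.4506 -0.2854  0.011 ]
scene [ 140  220   45   39 1349] ((161.7456512451172, 239.20567321777344), (36.28924560546875, 45.29555892944336), 66.18730163574219) [ 0.4547 -0.2863  0.011 ]
campos [0.3823 0.0089 1.3746] [ 1.0459 -0.3166  0.9531]
cam in tool [ 0.0766  0.0005 -0.1612]
[[ 0.0001 -0.961  -0.2765]
 [ 1.      0.0001 -0.0001]
 [ 0.0001 -0.2765  0.961 ]]
```

```bash
cat >> h.py <<'E'
def frame(yaw,lean=np.pi/6):
    xs=np.array([np.cos(yaw),np.sin(yaw),0]);z=np.array([0,0,1.])
    a=np.cos(lean)*z-np.sin(lean)*xs; x=np.cos(lean)*xs+np.sin(lean)*z
    return np.c_[x,np.cross(a,x),a]
def rel(P,R,st=None):
    """target pose -> (t,r) in current tool frame"""
    st=st or ctrl.get_state();R0=Ro.from_rotvec(st["tool_rot"]).as_matrix()
    return R0.T@(np.asarray(P)-st["position"]),Ro.from_matrix(R0.T@R).as_rotvec()
FLIP=np.diag([1,-1,-1.])
E
python3 - <<'E'
from h import *
np.set_printoptions(precision=4,suppress=True)
t=camera_info("top")
H=plane(t,(256,201),.2);F=frame(.228);print(H)
P=H+F[:,2]*.12;print(P,ctrl.get_state()["position"])
print(rel(P,F@FLIP)); print(rel((.3,-.45,.4),Ro.from_rotvec(ctrl.get_state()["tool_rot"]).as_matrix()))
E
```

```text
[ 0.5186 -0.0154  0.2   ]
[ 0.4602 -0.029   0.3039] [ 0.2274 -0.6085  0.2217]
(array([ 0.4209, -0.4614, -0.0816]), array([-0.0354,  0.5231,  0.1265]))
(array([ 0.1234, -0.1233, -0.1781]), array([0., 0., 0.]))
```

Request:
carry_out([
  {"tx":0.02,"ty":-0.02,"tz":-0.055},
  {"tx":0.04,"ty":-0.04,"tz":-0.11},
  {"tx":0.07,"ty":-0.08,"tz":-0.15},
  {"tx":0.11,"ty":-0.12,"tz":-0.17,"ry":0.05},
  {"tx":0.15,"ty":-0.165,"tz":-0.17,"ry":0.1,"rz":0.02},
  {"tx":0.19,"ty":-0.21,"tz":-0.16,"ry":0.15,"rz":0.04},
  {"tx":0.23,"ty":-0.25,"tz":-0.15,"ry":0.2,"rz":0.06},
  {"tx":0.27,"ty":-0.29,"tz":-0.14,"ry":0.26,"rz":0.08},
  {"tx":0.31,"ty":-0.33,"tz":-0.13,"ry":0.33,"rz":0.1},
  {"tx":0.35,"ty":-0.38,"tz":-0.11,"rx":-0.02,"ry":0.4,"rz":0.11},
  {"tx":0.39,"ty":-0.42,"tz":-0.1,"rx":-0.03,"ry":0.46,"rz":0.12},
  {"tx":0.42,"ty":-0.46,"tz":-0.08,"rx":-0.035,"ry":0.523,"rz":0.1265},
])

```text
invalid input
```

```bash
python3 - <<'E'
from h import *
s=ctrl.get_state();print(s["time"],s["position"],s["joint_positions"]);print(rel([.4602,-.029,.3039],frame(.228)@FLIP))
import pickle
pickle.dump(camera_info("wrist"),open("w1.pkl","wb"))
im=get_image("wrist")[:,:,::-1];cv2.imwrite("pics/w1.png",im);cv2.imwrite("pics/w1b.png",cv2.resize(im,(800,600),interpolation=cv2.INTER_CUBIC))
E
```

```text
0.15 [ 0.22743898 -0.6084774   0.22170162] [ 1.22711008  0.32166903 -0.07009616  1.45139605  0.02264136  1.37076149
 -0.05691257]
(array([ 0.42095951, -0.46137349, -0.08158383]), array([-0.0353857 ,  0.52307075,  0.12646212]))
```

View pics/w1b.png

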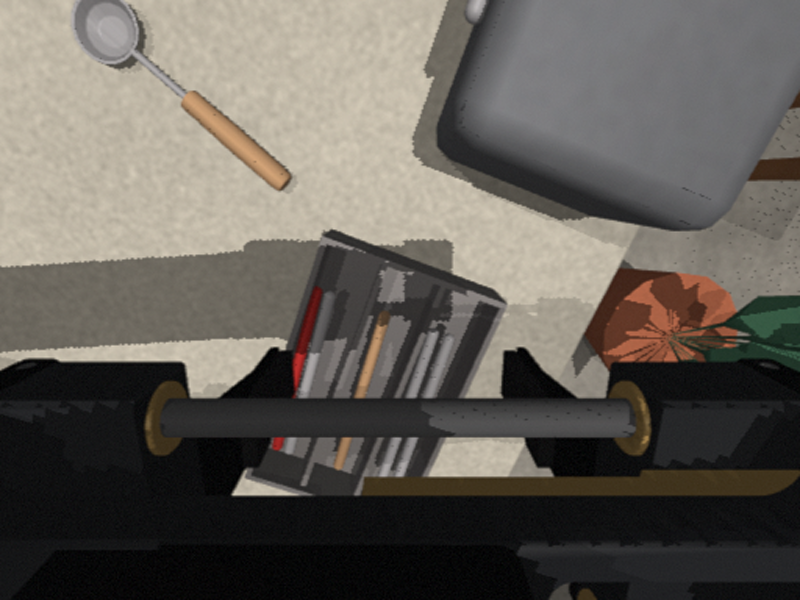

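The move was refused, so every row probably needs all seven keys. I'll resend it with complete rows.

Request:
carry_out([
  {"tx":0.02,"ty":-0.02,"tz":-0.055,"rx":0,"ry":0,"rz":0,"jaw":1},
  {"tx":0.04,"ty":-0.04,"tz":-0.11,"rx":0,"ry":0,"rz":0,"jaw":1},
  {"tx":0.07,"ty":-0.08,"tz":-0.15,"rx":0,"ry":0,"rz":0,"jaw":1},
  {"tx":0.11,"ty":-0.12,"tz":-0.17,"rx":0,"ry":0.05,"rz":0,"jaw":1},
  {"tx":0.15,"ty":-0.165,"tz":-0.17,"rx":0,"ry":0.1,"rz":0.02,"jaw":1},
  {"tx":0.19,"ty":-0.21,"tz":-0.16,"rx":0,"ry":0.15,"rz":0.04,"jaw":1},
  {"tx":0.23,"ty":-0.25,"tz":-0.15,"rx":0,"ry":0.2,"rz":0.06,"jaw":1},
  {"tx":0.27,"ty":-0.29,"tz":-0.14,"rx":-0.01,"ry":0.26,"rz":0.08,"jaw":1},
  {"tx":0.31,"ty":-0.33,"tz":-0.13,"rx":-0.01,"ry":0.33,"rz":0.1,"jaw":1},
  {"tx":0.35,"ty":-0.38,"tz":-0.11,"rx":-0.02,"ry":0.4,"rz":0.11,"jaw":1},
  {"tx":0.39,"ty":-0.42,"tz":-0.1,"rx":-0.03,"ry":0.46,"rz":0.12,"jaw":1},
  {"tx":0.42,"ty":-0.46,"tz":-0.08,"rx":-0.035,"ry":0.523,"rz":0.1265,"jaw":1},
], grip_force=20)

```text
time: 1.7
position: [0.4473, -0.1421, 0.2962]
tool_rot: [-2.985, -0.356, -0.559]
ft_force: [-1.7, -2.4, 1.7]
grip_width: 0.996
```

```bash
python3 - <<'E'
from h import *
s=ctrl.get_state();print(s["time"],s["position"],s["joint_positions"]);print(rel([.4602,-.029,.3039],frame(.228)@FLIP))
import pickle
pickle.dump(camera_info("wrist"),open("w1.pkl","wb"))
im=get_image("wrist")[:,:,::-1];cv2.imwrite("pics/w2.png",im);cv2.imwrite("pics/w2b.png",cv2.resize(im,(800,600),interpolation=cv2.INTER_CUBIC))
E
```

```text
1.7 [ 0.44730722 -0.14205769  0.29620496] [ 0.60794371 -0.30073118 -0.11654768  1.98218466 -0.33291718  1.21599383
 -0.762875  ]
(array([ 0.03841877, -0.10677996,  0.0113806 ]), array([-0.04281214,  0.14854867, -0.00191483]))
```

View pics/w2b.png

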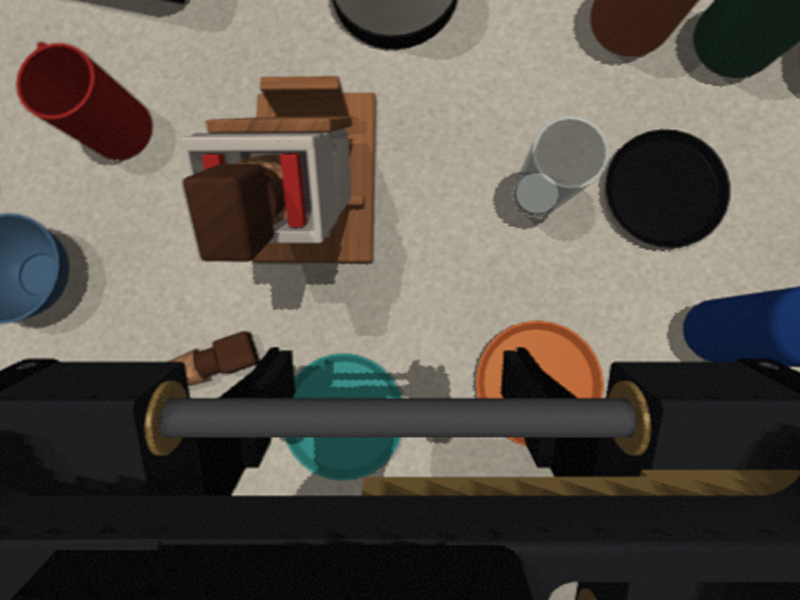

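```bash
python3 - <<'E'
import cv2,numpy as np
a=cv2.imread("pics/w2.png")[45:175,105:250];a=cv2.resize(a,None,fx=5,fy=5,interpolation=cv2.INTER_CUBIC)[:600];cv2.imwrite("pics/c2.png",a)
b=cv2.imread("pics/top0.png")[165:220,225:285];cv2.imwrite("pics/c3.png",cv2.resize(b,None,fx=10,fy=10,interpolation=cv2.INTER_CUBIC))
b=cv2.imread("pics/scene0.png")[150:210,230:300];cv2.imwrite("pics/c4.png",cv2.resize(b,None,fx=10,fy=10,interpolation=cv2.INTER_CUBIC))
E
```

```text
(no output)
```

View pics/c2.png

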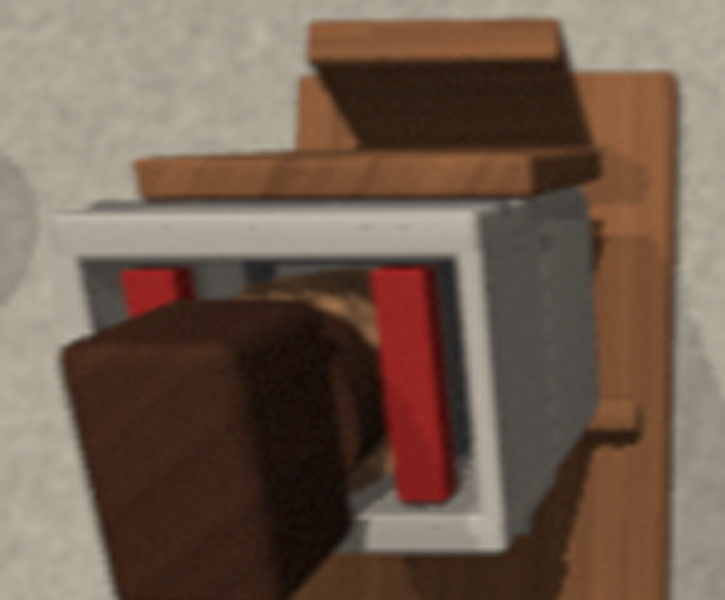

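View pics/c3.png

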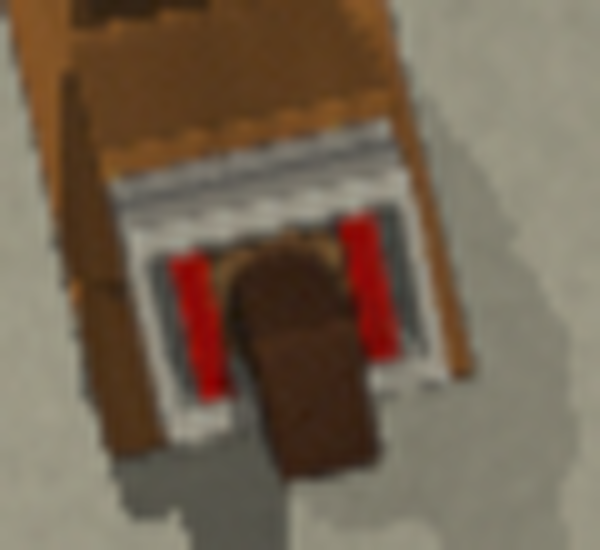

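View pics/c4.png

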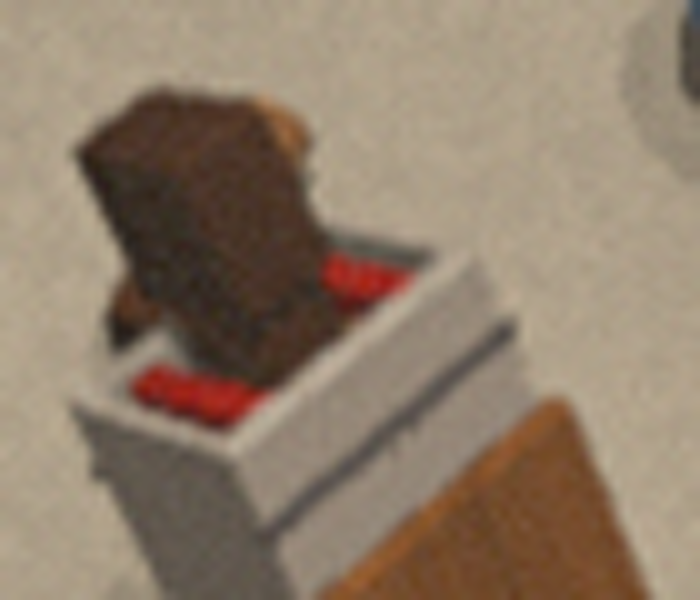

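```bash
cat > jar.py <<'E'
from h import *
import pickle
np.set_printoptions(precision=4,suppress=True)
W=pickle.load(open("w1.pkl","rb"));C={"w":(W,5,105,45),"t":(camera_info("top"),10,225,165),"s":(camera_info("scene"),10,230,150)}
def px(k,p):
    c,f,ox,oy=C[k];return ((p[0]+.5)/f-.5+ox,(p[1]+.5)/f-.5+oy)
def T(d):
    return tri([C[k][0] for k in d],[px(k,p) for k,p in d.items()])
pts={"RBL":{"w":(57,213),"t":(125,238),"s":(475,258)},"RBR":{"w":(482,210),"t":(405,178),"s":(235,458)},"RFR":{"w":(503,551),"t":(448,380),"s":(78,402)}}
J={"RBL":(38,47,66),"RBR":(38,-47,66),"RFR":(-38,-47,66)}
hp={"TBL":{"w":(65,350),"t":(252,345)},"TBR":{"w":(240,350),"t":(355,322)},"TFR":{"t":(378,462),"s":(78,152)}}
HJ={"TBL":(26,17,130),"TBR":(26,-17,130),"TFR":(-26,-17,130)}
if __name__=="__main__":
    X={}
    for n,d in {**pts,**hp}.items():
        X[n],r=T(d);print(n,X[n],np.round(r,2))
    A=np.array([X[n] for n in J]);B=np.array([J[n] for n in J])/1000
    for nm,JJ in(("rim",J),("handle",HJ)):
        A=np.array([X[n] for n in JJ]);B=np.array([JJ[n] for n in JJ])/1000
        R,rs=Ro.align_vectors(A-A.mean(0),B-B.mean(0));o=A.mean(0)-R.apply(B.mean(0))
        M=R.as_matrix();print(nm,"o",o,"res",rs);print(M,"yaw",np.arctan2(-M[0,1],M[1,1]),"lean",np.arccos(M[2,2]))
        print("dist",np.linalg.norm(A[0]-A[1]),np.linalg.norm(A[1]-A[2]))
    # with known lean, yaw
    for yaw in(.2,.228,.25):
        F=frame(yaw)
        print(yaw,"o rim",np.mean([X[n]-F@np.array(J[n])/1000 for n in J],0),"o handle",np.mean([X[n]-F@np.array(HJ[n])/1000 for n in HJ],0))
E
python3 jar.py
```

```text
RBL [0.5603 0.0452 0.1985] [0.99 0.37 0.22]
RBR [ 0.581  -0.0444  0.1986] [2.03 0.63 0.58]
RFR [ 0.5189 -0.0583  0.1616] [0.89 0.55 1.03]
TBL [0.5199 0.0045 0.2437] [0.55 0.16]
TBR [ 0.527  -0.027   0.2445] [0.49 0.14]
TFR [ 0.4864 -0.0338  0.2197] [0.39 0.45]
rim o [0.5714 0.001  0.1228] res 0.0027188427317459737
[[ 0.8428 -0.2254 -0.4887]
 [ 0.1954  0.9743 -0.1124]
 [ 0.5015 -0.0008  0.8652]] yaw 0.22738062606014753 lean 0.525310909505849
dist 0.09197174547260734 0.07364884981990681
handle o [ 0.5686 -0.0024  0.1201] res 0.004336979818869666
[[ 0.8408 -0.1906 -0.5066]
 [ 0.166   0.9817 -0.0939]
 [ 0.5152 -0.0051  0.857 ]] yaw 0.19179775730531046 lean 0.5413113411260161
dist 0.0322830324309771 0.048019401955527743
0.2 o rim [0.5719 0.0005 0.1227] o handle [ 0.5664 -0.0018  0.1191]
0.228 o rim [0.5713 0.0011 0.1227] o handle [ 0.5659 -0.0002  0.1191]
0.25 o rim [0.5709 0.0014 0.1227] o handle [0.5654 0.001  0.1191]
```

```bash
cat >> h.py <<'E'
YAW=.228;F=frame(YAW);A=F[:,2]
JO=np.array([.5685,0.,.121])
H=JO+A*.104
def tcp(d,FF=F):  # grasp point at handle centre + d along axis
    return H+A*(d-.019),FF@FLIP
E
python3 - <<'E'
from h import *
np.set_printoptions(precision=4,suppress=True)
print(H,A,tcp(.12)[0]);
for d in(.12,.08):print(rel(*tcp(d)))
E
```

```text
[ 0.5178 -0.0118  0.2111] [-0.4871 -0.113   0.866 ] [ 0.4687 -0.0232  0.2985]
(array([ 0.0455, -0.1101,  0.0201]), array([-0.0475,  0.1458, -0.0026]))
(array([ 0.0513, -0.1082,  0.0597]), array([-0.0475,  0.1458, -0.0026]))
```

Request:
carry_out([
  {"tx":0.02,"ty":-0.04,"tz":0.015,"rx":-0.015,"ry":0.05,"rz":0,"jaw":1},
  {"tx":0.04,"ty":-0.08,"tz":0.03,"rx":-0.03,"ry":0.1,"rz":0,"jaw":1},
  {"tx":0.05,"ty":-0.108,"tz":0.045,"rx":-0.045,"ry":0.145,"rz":-0.002,"jaw":1},
  {"tx":0.051,"ty":-0.108,"tz":0.06,"rx":-0.0475,"ry":0.146,"rz":-0.0026,"jaw":1},
  {"tx":0.051,"ty":-0.108,"tz":0.06,"rx":-0.0475,"ry":0.146,"rz":-0.0026,"jaw":1},
])

```text
time: 2.38
position: [0.5121, -0.0158, 0.2171]
tool_rot: [-2.959, -0.331, -0.68]
ft_force: [-0.4, -0.7, -0.7]
grip_width: 0.996
```

```bash
python3 - <<'E'
from h import *
np.set_printoptions(precision=4,suppress=True)
s=ctrl.get_state();print(s["time"],s["position"],s["joint_positions"]);print(rel(*tcp(.08)))
import pickle
pickle.dump(camera_info("wrist"),open("w3.pkl","wb"))
im=get_image("wrist")[:,:,::-1];cv2.imwrite("pics/w3.png",im);cv2.imwrite("pics/w3b.png",cv2.resize(im,(800,600),interpolation=cv2.INTER_CUBIC))
E
```

```text
2.375 [ 0.5121 -0.0158  0.2171] [ 0.7539 -0.3008 -0.5362  2.1314 -0.4752  0.9106 -0.9143]
(array([-0.0009, -0.0044, -0.0524]), array([-0.0336,  0.0674, -0.0141]))
```

View pics/w3b.png

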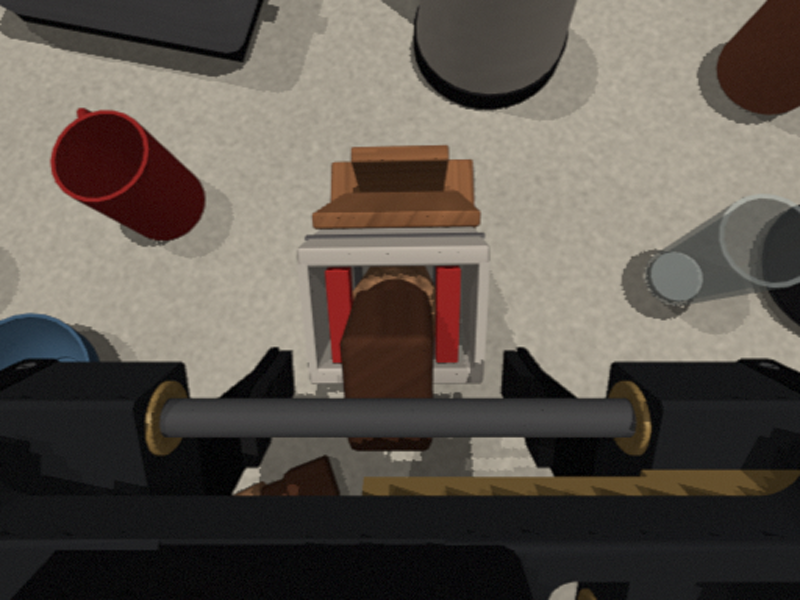

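```bash
python3 - <<'E'
import cv2
b=cv2.imread("pics/w3.png")[145:290,185:320];cv2.imwrite("pics/c5.png",cv2.resize(b,None,fx=4,fy=4,interpolation=cv2.INTER_CUBIC))
E
```

```text
(no output)
```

View pics/c5.png

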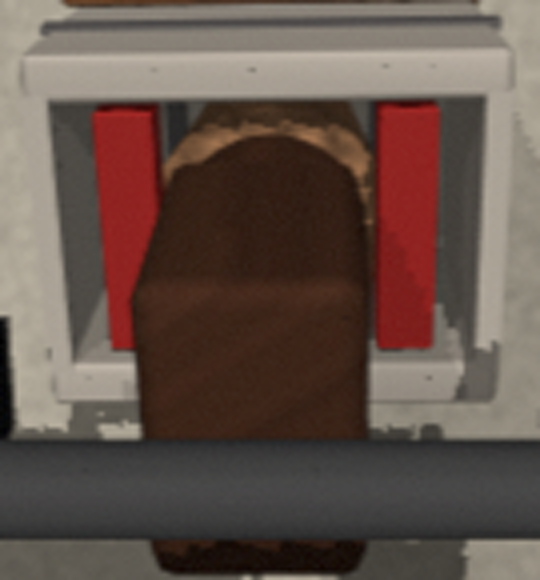

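```bash
python3 - <<'E'
from h import *
import pickle
np.set_printoptions(precision=1,suppress=True)
w=pickle.load(open("w3.pkl","rb"))
def onz(p,z):
    u=((p[0]+.5)/4-.5+185,(p[1]+.5)/4-.5+145);o,d=ray(w,u);o=F.T@(o-JO);d=F.T@d
    return (o+d*(z-o[2])/d[2])*1000
for p in[(135,290),(365,290),(155,570),(365,570)]:print("handle",onz(p,.130))
for p in[(25,65),(512,65),(58,400),(493,400)]:print("rim",onz(p,.066))
print(camera_info("wrist")["t"]-w["t"])
E
```

```text
handle [ 20.7  16.1 130. ]
handle [ 20.7 -16.1 130. ]
handle [-27.1  15.9 130. ]
handle [-26.7 -16.7 130. ]
rim [38.6 46.4 66. ]
rim [ 37.9 -46.3  66. ]
rim [-34.6  46.2  66. ]
rim [-34.2 -46.5  66. ]
[-0.  0.  0.]
```

```bash
cat >> h.py <<'E'
TL=np.radians(12)
def gpose(z=.104,x=-.0025,y=0.,rock=0.,lean=TL,pull=0.):
    """tool pose gripping handle; rock about jar x axis (foot pivot), + = towards jar +y(left)"""
    Rk=Ro.from_rotvec(F[:,0]*(-rock)).as_matrix()
    G=JO+Rk@(F@np.array([x,y,z]))+A*pull
    T=Rk@frame(YAW,lean)@FLIP
    return G+T[:,2]*.019,T
E
python3 - <<'E'
from h import *
np.set_printoptions(precision=4,suppress=True)
print(rel(*gpose()))
E
```

```text
(array([-0.0043, -0.0023,  0.0274]), array([-0.0349, -0.2472, -0.0096]))
```

Request:
carry_out([
  {"tx":-0.002,"ty":-0.001,"tz":0.0,"rx":-0.017,"ry":-0.12,"rz":-0.005,"jaw":1},
  {"tx":-0.004,"ty":-0.002,"tz":0.01,"rx":-0.035,"ry":-0.247,"rz":-0.01,"jaw":1},
  {"tx":-0.004,"ty":-0.002,"tz":0.02,"rx":-0.035,"ry":-0.247,"rz":-0.01,"jaw":1},
  {"tx":-0.004,"ty":-0.002,"tz":0.02,"rx":-0.035,"ry":-0.247,"rz":-0.01,"jaw":1},
])

```text
time: 2.92
position: [0.5154, -0.0122, 0.1956]
tool_rot: [-3.08, -0.353, -0.32]
ft_force: [-0.5, 0.2, -0.3]
grip_width: 0.998
```

```bash
python3 - <<'E'
from h import *
np.set_printoptions(precision=4,suppress=True)
s=ctrl.get_state();print(s["time"],s["position"],s["joint_positions"],s["ft_force"]);print(rel(*gpose()))
E
```

```text
2.925 [ 0.5154 -0.0122  0.1956] [ 0.8034 -0.0998 -0.7421  1.9607 -0.1458  1.0598 -1.2266] [-0.5279  0.2154 -0.3477]
(array([0.0033, 0.0002, 0.0052]), array([-0.0019,  0.0023, -0.    ]))
```

Request:
carry_out([
  {"tx":0.0033,"ty":0.0002,"tz":0.005,"rx":-0.002,"ry":0.002,"rz":0,"jaw":1},
  {"tx":0.0033,"ty":0.0002,"tz":0.005,"rx":-0.002,"ry":0.002,"rz":0,"jaw":0},
  {"tx":0.0033,"ty":0.0002,"tz":0.005,"rx":-0.002,"ry":0.002,"rz":0,"jaw":0},
  {"tx":0.0033,"ty":0.0002,"tz":0.005,"rx":-0.002,"ry":0.002,"rz":0,"jaw":0},
  {"tx":0.0033,"ty":0.0002,"tz":0.005,"rx":-0.002,"ry":0.002,"rz":0,"jaw":0},
  {"tx":0.0033,"ty":0.0002,"tz":0.005,"rx":-0.002,"ry":0.002,"rz":0,"jaw":0},
], grip_force=50)

```text
time: 3.68
position: [0.5203, -0.0104, 0.1925]
tool_rot: [-3.082, -0.356, -0.325]
ft_force: [0.1, -0.3, -0.3]
grip_width: 0.517
```

```bash
python3 - <<'E'
from h import *
np.set_printoptions(precision=4,suppress=True)
s=ctrl.get_state();print(s["time"],s["position"],s["joint_positions"],s["ft_force"],s["grip_width"]);print(rel(*gpose()))
b=np.radians(8.5)
for r in(b,-b):
  for k in(.33,.67,1):print(r,k,*rel(*gpose(rock=r*k)))
for p in(.02,.04,.06,.075):print("pull",p,*rel(*gpose(pull=p)))
E
```

```text
3.675 [ 0.5203 -0.0104  0.1925] [ 0.801  -0.0866 -0.7519  1.9581 -0.1313  1.047  -1.2417] [ 0.1137 -0.3363 -0.2596] 0.517105784525822
(array([-0.0012,  0.0008,  0.001 ]), array([ 0.0017, -0.0005,  0.002 ]))
0.14835298641951802 0.33 [-0.0011 -0.0034  0.0011] [-0.0448 -0.0005  0.0171]
0.14835298641951802 0.67 [-0.001  -0.0078  0.0014] [-0.0928 -0.0006  0.0327]
0.14835298641951802 1 [-0.0009 -0.0119  0.0019] [-0.1394 -0.0006  0.0478]
-0.14835298641951802 0.33 [-0.0012  0.005   0.0011] [ 0.0483 -0.0004 -0.0131]
-0.14835298641951802 0.67 [-0.0011  0.0093  0.0014] [ 0.0963 -0.0003 -0.0287]
-0.14835298641951802 1 [-0.0009  0.0135  0.0019] [ 0.1428 -0.0003 -0.0438]
pull 0.02 [-0.0074  0.0008 -0.018 ] [ 0.0017 -0.0005  0.002 ]
pull 0.04 [-0.0135  0.0008 -0.037 ] [ 0.0017 -0.0005  0.002 ]
pull 0.06 [-0.0197  0.0008 -0.056 ] [ 0.0017 -0.0005  0.002 ]
pull 0.075 [-0.0243  0.0008 -0.0703] [ 0.0017 -0.0005  0.002 ]
```

Request:
carry_out([
  {"tx":0,"ty":0,"tz":0,"rx":0,"ry":0,"rz":0,"jaw":0},
  {"tx":0,"ty":0,"tz":0,"rx":0,"ry":0,"rz":0,"jaw":0},
  {"tx":0,"ty":0,"tz":0,"rx":0,"ry":0,"rz":0,"jaw":0},
  {"tx":0,"ty":0,"tz":0,"rx":0,"ry":0,"rz":0,"jaw":0},
])

```text
time: 4.18
position: [0.5203, -0.0105, 0.1924]
tool_rot: [-3.082, -0.356, -0.325]
ft_force: [-0.3, -1.1, -0.0]
grip_width: 0.385
```

```bash
python3 - <<'E'
from h import *
np.set_printoptions(precision=4,suppress=True)
s=ctrl.get_state();print(s["time"],s["position"],s["joint_positions"],s["ft_force"],s["grip_width"]);print(rel(*gpose()))
im=get_image("wrist")[:,:,::-1];cv2.imwrite("pics/w4.png",im)
E
```

```text
4.175 [ 0.5203 -0.0105  0.1924] [ 0.801  -0.0864 -0.7519  1.9581 -0.1312  1.047  -1.2418] [-0.305  -1.0611 -0.0287] 0.3846988487871039
(array([-0.0011,  0.0007,  0.001 ]), array([ 0.0017, -0.0004,  0.0019]))
```

View pics/w4.png

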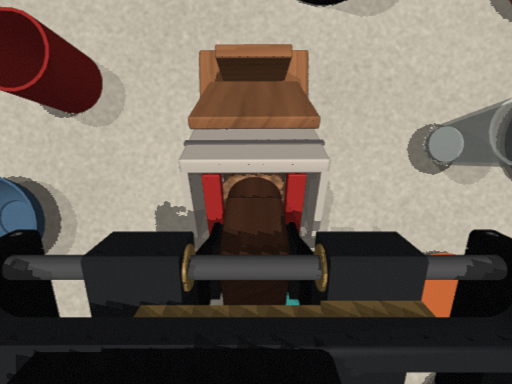

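Request:
carry_out([
  {"tx":0,"ty":-0.003,"tz":0,"rx":-0.035,"ry":0,"rz":0.0115,"jaw":0},
  {"tx":0,"ty":-0.006,"tz":0,"rx":-0.07,"ry":0,"rz":0.023,"jaw":0},
  {"tx":0,"ty":-0.0095,"tz":0.0005,"rx":-0.105,"ry":0,"rz":0.0345,"jaw":0},
  {"tx":0,"ty":-0.0127,"tz":0.001,"rx":-0.141,"ry":0,"rz":0.046,"jaw":0},
  {"tx":0,"ty":-0.0127,"tz":0.001,"rx":-0.141,"ry":0,"rz":0.046,"jaw":0},
], grip_force=60)

```text
time: 4.85
position: [0.5173, 0.0006, 0.1933]
tool_rot: [2.995, 0.254, 0.337]
ft_force: [-8.7, -3.3, 14.7]
grip_width: 0.388
```

```bash
python3 - <<'E'
from h import *
np.set_printoptions(precision=4,suppress=True)
s=ctrl.get_state();print(s["time"],s["position"],s["joint_positions"],s["ft_force"],s["torque"],s["grip_width"]);print(rel(*gpose()))
im=get_image("wrist")[:,:,::-1];cv2.imwrite("pics/w5.png",cv2.resize(im[140:270,150:350],None,fx=4,fy=4,interpolation=cv2.INTER_CUBIC))
E
```

```text
4.85 [0.5173 0.0006 0.1933] [ 0.7757 -0.1292 -0.846   1.9839  0.0213  1.0191 -1.4879] [-8.676  -3.3001 14.6716] [-0.4852  1.6242 -0.1777] 0.3879175334622173
(array([-0.0004,  0.0118,  0.0037]), array([ 0.1471,  0.0007, -0.0434]))
```

View pics/w5.png

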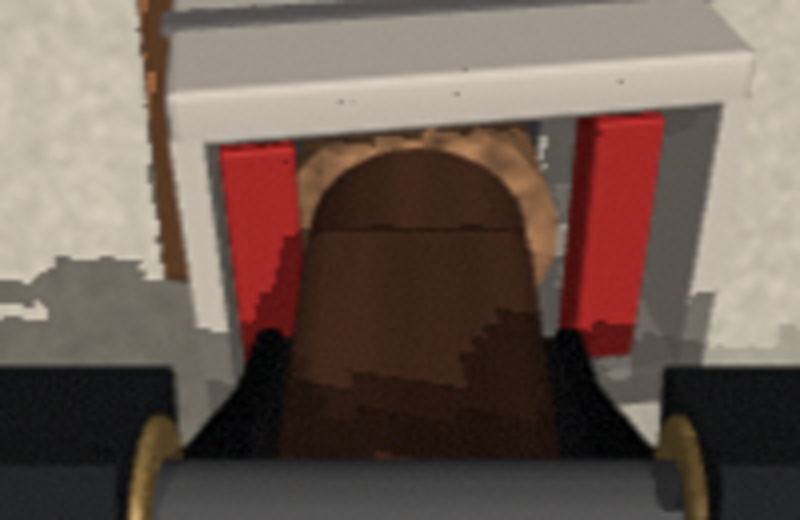

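```bash
python3 - <<'E'
from h import *
np.set_printoptions(precision=4,suppress=True)
for d in(4,0,-4,-8.7):print(d,*rel(*gpose(x=-.0015,y=.0007,rock=np.radians(d))))
E
```

```text
4 [0.0004 0.0051 0.0026] [ 0.0799  0.0007 -0.0224]
0 [0.0005 0.0111 0.0033] [ 0.1463  0.0008 -0.044 ]
-4 [0.0008 0.017  0.0043] [ 0.2127  0.0009 -0.0656]
-8.7 [0.0014 0.0238 0.006 ] [ 0.2907  0.001  -0.091 ]
```

Request:
carry_out([
  {"tx":0,"ty":0.003,"tz":0,"rx":0.036,"ry":0,"rz":-0.011,"jaw":0},
  {"tx":0,"ty":0.006,"tz":0,"rx":0.072,"ry":0,"rz":-0.022,"jaw":0},
  {"tx":0,"ty":0.009,"tz":0,"rx":0.108,"ry":0,"rz":-0.033,"jaw":0},
  {"tx":0,"ty":0.012,"tz":0.0,"rx":0.144,"ry":0,"rz":-0.044,"jaw":0},
  {"tx":0.0,"ty":0.015,"tz":0.0005,"rx":0.18,"ry":0,"rz":-0.056,"jaw":0},
  {"tx":0.0,"ty":0.018,"tz":0.001,"rx":0.216,"ry":0,"rz":-0.067,"jaw":0},
  {"tx":0.0,"ty":0.021,"tz":0.0015,"rx":0.252,"ry":0,"rz":-0.079,"jaw":0},
  {"tx":0.0,"ty":0.0245,"tz":0.002,"rx":0.292,"ry":0,"rz":-0.091,"jaw":0},
  {"tx":0.0,"ty":0.0245,"tz":0.002,"rx":0.292,"ry":0,"rz":-0.091,"jaw":0},
])

```text
time: 6.02
position: [0.5222, -0.0215, 0.1933]
tool_rot: [-2.928, -0.428, -0.286]
ft_force: [-1.7, 2.4, 4.3]
grip_width: 0.388
```

```bash
python3 - <<'E'
from h import *
np.set_printoptions(precision=4,suppress=True)
s=ctrl.get_state();print(s["time"],s["position"],s["joint_positions"],s["ft_force"],s["torque"],s["grip_width"])
for d in(0,4,8.5):print(rel(*gpose(x=-.0015,y=.0007,rock=np.radians(d))))
im=get_image("wrist")[:,:,::-1];cv2.imwrite("pics/w6.png",cv2.resize(im[140:270,150:350],None,fx=4,fy=4,interpolation=cv2.INTER_CUBIC))
E
```

```text
6.025 [ 0.5222 -0.0215  0.1933] [ 0.8326 -0.0128 -0.6784  1.9128 -0.252   1.1155 -1.0294] [-1.6836  2.3501  4.2862] [0.3846 0.4419 0.1374] 0.3878307358567931
(array([ 0.0007, -0.0108,  0.0034]), array([-0.1519, -0.0012,  0.0463]))
(array([ 0.0011, -0.0166,  0.0045]), array([-0.2183, -0.0011,  0.0678]))
(array([ 0.0016, -0.0231,  0.0063]), array([-0.293 , -0.001 ,  0.0921]))
```

View pics/w6.png

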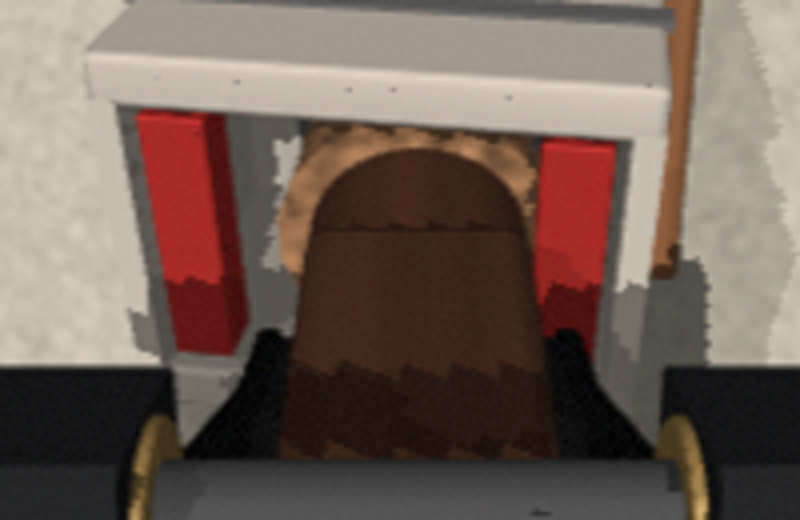

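```bash
python3 - <<'E'
from h import *
np.set_printoptions(precision=4,suppress=True)
for p in(0,.01,.02,.03,.05,.075):print(p,*rel(*gpose(x=-.001,y=.000,pull=p)))
E
```

```text
0 [ 0.0012 -0.01    0.003 ] [-0.1509 -0.0011  0.047 ]
0.01 [-0.0018 -0.0116 -0.0064] [-0.1509 -0.0011  0.047 ]
0.02 [-0.0048 -0.0131 -0.0157] [-0.1509 -0.0011  0.047 ]
0.03 [-0.0079 -0.0147 -0.0251] [-0.1509 -0.0011  0.047 ]
0.05 [-0.014  -0.0179 -0.0439] [-0.1509 -0.0011  0.047 ]
0.075 [-0.0216 -0.0218 -0.0674] [-0.1509 -0.0011  0.047 ]
```

Request:
carry_out([
  {"tx":0,"ty":-0.003,"tz":0,"rx":-0.045,"ry":0,"rz":0.014,"jaw":0},
  {"tx":0,"ty":-0.006,"tz":0,"rx":-0.09,"ry":0,"rz":0.028,"jaw":0},
  {"tx":0,"ty":-0.01,"tz":0,"rx":-0.15,"ry":0,"rz":0.047,"jaw":0},
  {"tx":-0.001,"ty":-0.0105,"tz":-0.003,"rx":-0.15,"ry":0,"rz":0.047,"jaw":0},
  {"tx":-0.002,"ty":-0.0115,"tz":-0.0065,"rx":-0.15,"ry":0,"rz":0.047,"jaw":0},
  {"tx":-0.003,"ty":-0.0125,"tz":-0.011,"rx":-0.15,"ry":0,"rz":0.047,"jaw":0},
  {"tx":-0.005,"ty":-0.013,"tz":-0.0155,"rx":-0.15,"ry":0,"rz":0.047,"jaw":0},
])

```text
time: 6.95
position: [0.5109, -0.015, 0.2088]
tool_rot: [-3.081, -0.351, -0.326]
ft_force: [3.5, 1.7, -2.6]
grip_width: 0.388
```

```bash
python3 - <<'E'
from h import *
np.set_printoptions(precision=4,suppress=True)
s=ctrl.get_state();print(s["time"],s["position"],s["joint_positions"],s["ft_force"],s["torque"],s["grip_width"])
for p in(0,.02,.03,.05,.075):print(p,*rel(*gpose(x=-.001,y=.000,pull=p)))
im=get_image("wrist")[:,:,::-1];cv2.imwrite("pics/w7.png",cv2.resize(im[140:270,150:350],None,fx=4,fy=4,interpolation=cv2.INTER_CUBIC))
E
```

```text
6.95 [ 0.5109 -0.015   0.2088] [ 0.7995 -0.1274 -0.7205  1.9543 -0.1646  1.0863 -1.207 ] [ 3.5493  1.6936 -2.6308] [ 0.1274 -0.4815  0.0474] 0.38849547626647674
0 [ 0.0069 -0.0016  0.0187] [ 0.0008 -0.001  -0.0011]
0.02 [ 0.0007 -0.0016 -0.0004] [ 0.0008 -0.001  -0.0011]
0.03 [-0.0024 -0.0016 -0.0099] [ 0.0008 -0.001  -0.0011]
0.05 [-0.0085 -0.0015 -0.0289] [ 0.0008 -0.001  -0.0011]
0.075 [-0.0162 -0.0015 -0.0527] [ 0.0008 -0.001  -0.0011]
```

View pics/w7.png

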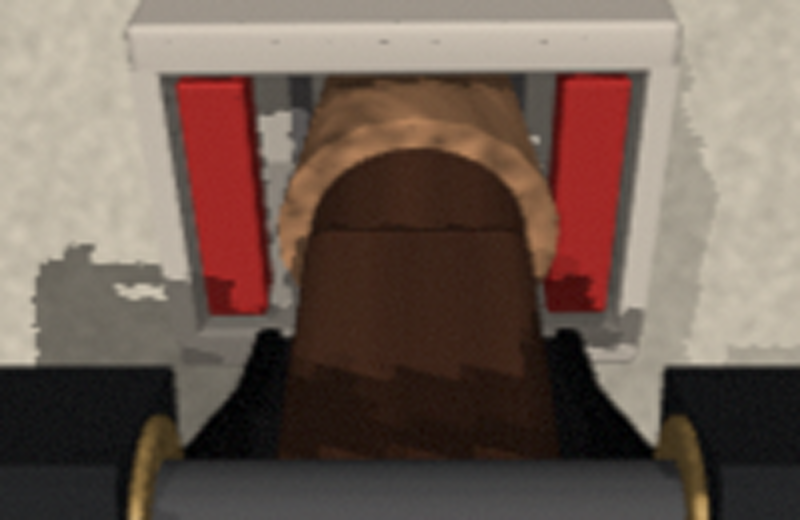

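Request:
carry_out([
  {"tx":-0.0025,"ty":-0.001,"tz":-0.01,"rx":0,"ry":0,"rz":0,"jaw":0},
  {"tx":-0.0055,"ty":-0.001,"tz":-0.02,"rx":0,"ry":0,"rz":0,"jaw":0},
  {"tx":-0.0085,"ty":-0.001,"tz":-0.029,"rx":0,"ry":0,"rz":0,"jaw":0},
  {"tx":-0.0115,"ty":-0.001,"tz":-0.039,"rx":0,"ry":0,"rz":0,"jaw":0},
  {"tx":-0.012,"ty":-0.001,"tz":-0.05,"rx":0,"ry":0,"rz":0,"jaw":0},
  {"tx":-0.01,"ty":-0.001,"tz":-0.062,"rx":0,"ry":0,"rz":0,"jaw":0},
])

```text
time: 7.75
position: [0.4882, -0.0184, 0.2677]
tool_rot: [-3.082, -0.352, -0.325]
ft_force: [0.4, -0.8, -2.4]
grip_width: 0.388
```

```bash
python3 - <<'E'
from h import *
np.set_printoptions(precision=4,suppress=True)
s=ctrl.get_state();print(s["time"],s["position"],s["joint_positions"],s["ft_force"],s["torque"],s["grip_width"])
P,R=gpose(x=-.001);print("jar disp",F.T@(s["position"]-P)*1000)
cv2.imwrite("pics/w8.png",get_image("wrist")[:,:,::-1])
cv2.imwrite("pics/s8.png",get_image("scene")[:,:,::-1])
E
```

```text
7.75 [ 0.4882 -0.0184  0.2677] [ 0.8031 -0.2265 -0.6599  1.9059 -0.2262  1.2247 -1.1443] [ 0.3879 -0.7809 -2.4445] [-0.1257  0.392   0.0154] 0.3880899911585199
jar disp [ 8.8608  0.2645 82.3405]
```

View pics/w8.png

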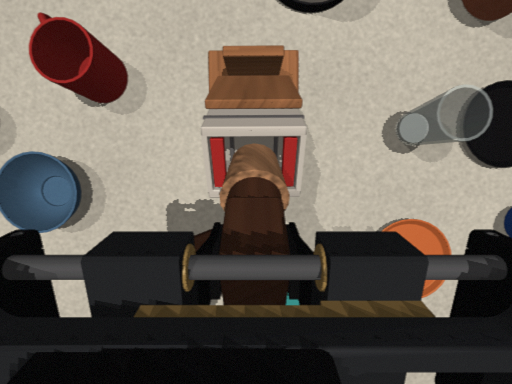

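View pics/s8.png

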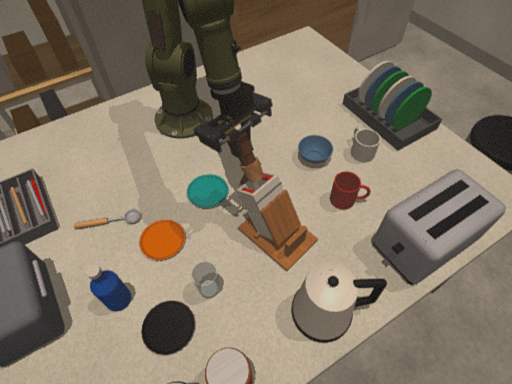

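```bash
cat >> h.py <<'E'
SA=np.array([.4525,-.286,0]);PHI=-.563
def place(foot,lean=np.radians(-18.7),xy=SA,phi=PHI):
    T=frame(phi,lean)@FLIP
    return np.array([xy[0],xy[1],foot+.104])+T[:,2]*.019,T
E
python3 - <<'E'
from h import *
from scipy.spatial.transform import Slerp
np.set_printoptions(precision=3,suppress=True)
s=camera_info("scene");print("flask,tumbler",plane(s,(118,306),0),plane(s,(207,292),0))
print("flask top",plane(camera_info("top"),(392,191),.19))
P,R=place(.13);st=ctrl.get_state()
R0=Ro.from_rotvec(st["tool_rot"]).as_matrix();p0=st["position"]
print(P,p0)
sl=Slerp([0,1],Ro.from_matrix([R0,R]))
up=np.array([0,0,.06])
print(rel(p0+up,R0,st))
for k in np.linspace(0,1,9)[1:]:
    a=(p0+up)*(1-k)+P*k;print(k,*rel(a,sl(k).as_matrix(),st))
E
```

```text
flask,tumbler [ 0.571 -0.466  0.   ] [ 0.665 -0.247  0.   ]
flask top [ 0.555 -0.456  0.19 ]
[ 0.447 -0.283  0.216] [ 0.489 -0.018  0.269]
(array([ 0.013,  0.   , -0.059]), array([0., 0., 0.]))
0.125 [-0.003  0.031 -0.047] [ 0.006 -0.064  0.1  ]
0.25 [-0.018  0.062 -0.036] [ 0.012 -0.128  0.2  ]
0.375 [-0.033  0.093 -0.025] [ 0.018 -0.192  0.3  ]
0.5 [-0.049  0.124 -0.014] [ 0.024 -0.256  0.399]
0.625 [-0.064  0.155 -0.003] [ 0.03  -0.32   0.499]
0.75 [-0.079  0.186  0.009] [ 0.036 -0.384  0.599]
0.875 [-0.094  0.217  0.02 ] [ 0.042 -0.447  0.699]
1.0 [-0.11   0.248  0.031] [ 0.048 -0.511  0.799]
```

Request:
carry_out([
  {"tx":0.007,"ty":0,"tz":-0.03,"rx":0,"ry":0,"rz":0,"jaw":0},
  {"tx":0.013,"ty":0,"tz":-0.059,"rx":0,"ry":0,"rz":0,"jaw":0},
  {"tx":-0.003,"ty":0.031,"tz":-0.047,"rx":0.006,"ry":-0.064,"rz":0.1,"jaw":0},
  {"tx":-0.018,"ty":0.062,"tz":-0.036,"rx":0.012,"ry":-0.128,"rz":0.2,"jaw":0},
  {"tx":-0.033,"ty":0.093,"tz":-0.025,"rx":0.018,"ry":-0.192,"rz":0.3,"jaw":0},
  {"tx":-0.049,"ty":0.124,"tz":-0.014,"rx":0.024,"ry":-0.256,"rz":0.4,"jaw":0},
  {"tx":-0.064,"ty":0.155,"tz":-0.003,"rx":0.03,"ry":-0.32,"rz":0.5,"jaw":0},
  {"tx":-0.079,"ty":0.186,"tz":0.009,"rx":0.036,"ry":-0.384,"rz":0.6,"jaw":0},
  {"tx":-0.094,"ty":0.217,"tz":0.02,"rx":0.042,"ry":-0.447,"rz":0.7,"jaw":0},
  {"tx":-0.11,"ty":0.248,"tz":0.031,"rx":0.048,"ry":-0.511,"rz":0.8,"jaw":0},
  {"tx":-0.11,"ty":0.248,"tz":0.031,"rx":0.048,"ry":-0.511,"rz":0.8,"jaw":0},
])

```text
time: 9.22
position: [0.4444, -0.2869, 0.2102]
tool_rot: [-2.888, 0.848, 0.487]
ft_force: [-0.3, 0.1, -3.0]
grip_width: 0.39
```

```bash
python3 - <<'E'
from h import *
np.set_printoptions(precision=4,suppress=True)
s=ctrl.get_state();print(s["time"],s["position"],s["joint_positions"],s["ft_force"],s["torque"],s["grip_width"])
print(rel(*place(.13)))
import pickle;pickle.dump(camera_info("wrist"),open("w9.pkl","wb"))
for n in("wrist","scene","top"): cv2.imwrite(f"pics/{n}9.png",get_image(n)[:,:,::-1])
E
```

```text
9.225 [ 0.4444 -0.2869  0.2102] [ 0.9187  0.3793 -0.5021  1.482   0.1306  1.6569 -1.7359] [-0.2995  0.0906 -3.0474] [-0.1871 -0.3797 -0.0216] 0.38980203077409936
(array([-0.0017, -0.005 , -0.0056]), array([-0.0013,  0.0075, -0.0083]))
```

View pics/wrist9.png

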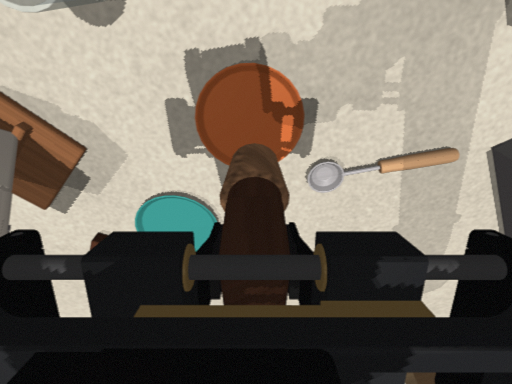

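View pics/scene9.png

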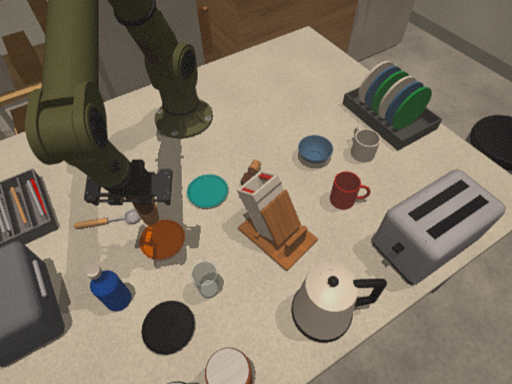

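```bash
python3 - <<'E'
from h import *
import pickle
np.set_printoptions(precision=4,suppress=True)
w=pickle.load(open("w9.pkl","rb"));s=ctrl.get_state()
im=cv2.imread("pics/wrist9.png");h=cv2.cvtColor(im,cv2.COLOR_BGR2HSV)
m=cv2.inRange(h,(6,150,60),(18,255,255));m[:, :180]=0;m[160:]=0
pts=cv2.findNonZero(m);hull=cv2.convexHull(pts);e=cv2.fitEllipse(hull);print(e,plane(w,e[0],.012))
T=Ro.from_rotvec(s["tool_rot"]).as_matrix();G=s["position"]-.019*T[:,2]
v=cv2.resize(im[100:260,180:330],None,fx=5,fy=5,interpolation=cv2.INTER_CUBIC)[:600]
for ang,col in((17,(255,255,0)),(19,(0,255,0)),(21,(255,0,255))):
    # bung axis in tool: leaning toward -x of -tz
    a=-np.cos(np.radians(ang))*T[:,2]-np.sin(np.radians(ang))*T[:,0]
    print(ang,"tilt from vertical deg",np.degrees(np.arccos(a[2])),a,"foot",G-.104*a)
    y=T[:,1];x=np.cross(y,a)
    for z,r in((0,.021),(.05,.026)):
        c=G+(z-.104)*a
        q=np.array([proj(w,c+r*(np.cos(t)*x+np.sin(t)*y)) for t in np.linspace(0,6.29,80)])
        q=((q+.5-[180,100])*5-.5).astype(int);cv2.polylines(v,[q.reshape(-1,1,2)],False,col,1)
cv2.imwrite("pics/c9.png",v)
b=cv2.imread("pics/scene9.png")[160:280,80:230];cv2.imwrite("pics/c9s.png",cv2.resize(b,None,fx=5,fy=5,interpolation=cv2.INTER_CUBIC))
E
```

```text
((249.0843048095703, 115.63870239257812), (105.5072021484375, 108.11134338378906), 105.70195007324219) [ 0.4596 -0.289   0.012 ]
17 tilt from vertical deg 1.8446807818847526 [ 0.0266 -0.0182  0.9995] foot [ 0.4491 -0.2833  0.1278]
19 tilt from vertical deg 0.1714945579316678 [-0.003   0.0004  1.    ] foot [ 0.4521 -0.2852  0.1278]
21 tilt from vertical deg 2.1577695938273895 [-0.0325  0.0191  0.9993] foot [ 0.4552 -0.2872  0.1278]
```

View pics/c9.png

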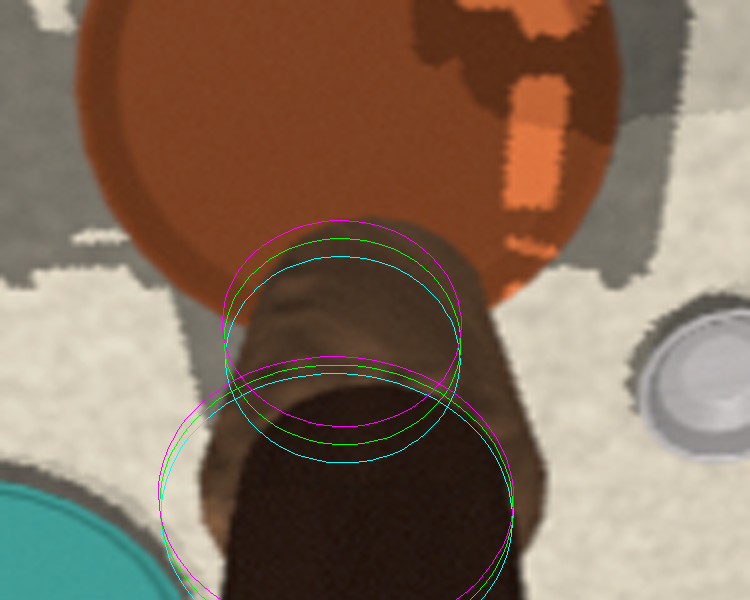

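View pics/c9s.png

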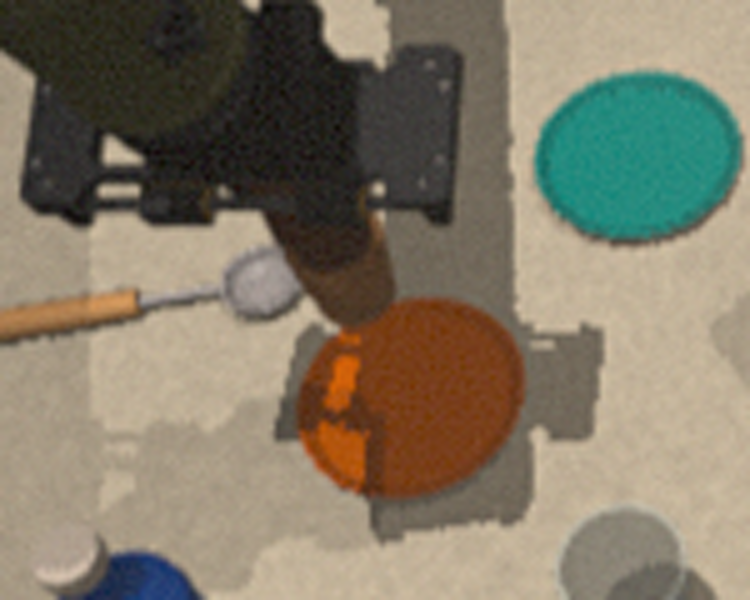

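```bash
cat > ov.py <<'E'
from h import *
import sys
np.set_printoptions(precision=4,suppress=True)
tag=sys.argv[1]
s=ctrl.get_state();w=camera_info("wrist");im=np.ascontiguousarray(get_image("wrist")[:,:,::-1]);h=cv2.cvtColor(im,cv2.COLOR_BGR2HSV)
print(s["time"],s["position"],np.abs(s["qd"]).max(),s["ft_force"])
m=cv2.inRange(h,(6,150,60),(18,255,255));m[:, :180]=0;m[160:]=0
hull=cv2.convexHull(cv2.findNonZero(m));e=cv2.fitEllipse(hull);print(e,plane(w,e[0],.012))
T=Ro.from_rotvec(s["tool_rot"]).as_matrix();G=s["position"]-.019*T[:,2]
v=cv2.resize(im[100:260,180:330],None,fx=5,fy=5,interpolation=cv2.INTER_CUBIC)[:600]
for ang,col in((17,(255,255,0)),(19,(0,255,0)),(21,(255,0,255))):
    a=-np.cos(np.radians(ang))*T[:,2]-np.sin(np.radians(ang))*T[:,0]
    print(ang,"tilt from vertical deg",np.degrees(np.arccos(a[2])),a,"foot",G-.104*a)
    y=T[:,1];x=np.cross(y,a)
    for z,r in((0,.021),(.05,.026)):
        c=G+(z-.104)*a
        q=np.array([proj(w,c+r*(np.cos(t)*x+np.sin(t)*y)) for t in np.linspace(0,6.29,80)])
        q=((q+.5-[180,100])*5-.5).astype(int);cv2.polylines(v,[q.reshape(-1,1,2)],False,col,1)
cv2.imwrite(f"pics/{tag}.png",v)
E
python3 ov.py c10
```

```text
9.375 [ 0.4467 -0.2819  0.2138] 0.026784006924154325 [ 0.3205  0.2642 -2.1436]
((254.3436279296875, 114.75335693359375), (104.97589111328125, 107.11640167236328), 91.39608764648438) [ 0.4594 -0.2894  0.012 ]
17 tilt from vertical deg 1.8446807818847526 [ 0.0266 -0.0182  0.9995] foot [ 0.4491 -0.2833  0.1278]
19 tilt from vertical deg 0.1714945579316678 [-0.003   0.0004  1.    ] foot [ 0.4521 -0.2852  0.1278]
21 tilt from vertical deg 2.1577695938273895 [-0.0325  0.0191  0.9993] foot [ 0.4552 -0.2872  0.1278]
```

View pics/c10.png

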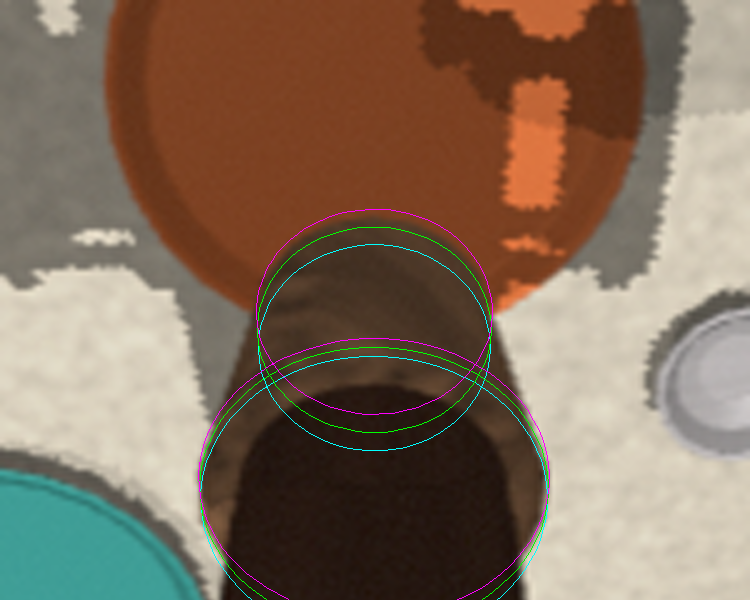

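```bash
python3 - <<'E'
from h import *
np.set_printoptions(precision=4,suppress=True)
for f in(.1,.06,.02):print(f,*rel(*place(f,np.radians(-19.8),np.array([.456,-.287]))))
E
```

```text
0.1 [ 0.0131 -0.0003  0.0254] [-0.0004 -0.0176  0.001 ]
0.06 [ 0.026  -0.0003  0.0632] [-0.0004 -0.0176  0.001 ]
0.02 [ 0.0389 -0.0003  0.1011] [-0.0004 -0.0176  0.001 ]
```

Request:
carry_out([
  {"tx":0.007,"ty":0,"tz":0.013,"rx":0,"ry":-0.009,"rz":0,"jaw":0},
  {"tx":0.013,"ty":0,"tz":0.025,"rx":0,"ry":-0.0176,"rz":0,"jaw":0},
  {"tx":0.02,"ty":0,"tz":0.044,"rx":0,"ry":-0.0176,"rz":0,"jaw":0},
  {"tx":0.026,"ty":0,"tz":0.063,"rx":0,"ry":-0.0176,"rz":0,"jaw":0},
  {"tx":0.032,"ty":0,"tz":0.08,"rx":0,"ry":-0.0176,"rz":0,"jaw":0},
  {"tx":0.036,"ty":0,"tz":0.092,"rx":0,"ry":-0.0176,"rz":0,"jaw":0},
  {"tx":0.0375,"ty":0,"tz":0.097,"rx":0,"ry":-0.0176,"rz":0,"jaw":0},
  {"tx":0.0375,"ty":0,"tz":0.097,"rx":0,"ry":-0.0176,"rz":0,"jaw":0},
  {"tx":0.0375,"ty":0,"tz":0.097,"rx":0,"ry":-0.0176,"rz":0,"jaw":0},
])

```text
time: 10.55
position: [0.4499, -0.2852, 0.1106]
tool_rot: [-2.885, 0.837, 0.504]
ft_force: [-0.5, -0.1, -2.7]
grip_width: 0.387
```

```bash
python3 ov.py c11; python3 - <<'E'
from h import *
np.set_printoptions(precision=4,suppress=True)
print(rel(*place(.006,np.radians(-19.8),np.array([.456,-.287]))),ctrl.get_state()["joint_positions"])
im=get_image("scene")[170:270,90:220,::-1];cv2.imwrite("pics/s11.png",cv2.resize(im,None,fx=6,fy=6,interpolation=cv2.INTER_CUBIC))
E
```

```text
10.55 [ 0.4499 -0.2852  0.1106] 0.004127679827278857 [-0.5053 -0.0667 -2.6668]
((252.79241943359375, 151.29013061523438), (125.3567886352539, 142.7393798828125), 89.0521011352539) [ 0.4623 -0.2914  0.012 ]
17 tilt from vertical deg 2.8000503496962046 [ 0.0415 -0.0257  0.9988] foot [ 0.451  -0.286   0.0246]
19 tilt from vertical deg 0.8003471423011952 [ 0.012  -0.0071  0.9999] foot [ 0.454  -0.2879  0.0245]
21 tilt from vertical deg 1.2003451984374058 [-0.0175  0.0116  0.9998] foot [ 0.4571 -0.2898  0.0245]
(array([ 0.006 , -0.0018,  0.0175]), array([ 0.0001, -0.    , -0.0015])) [ 0.9013  0.4736 -0.4921  1.5701  0.1688  1.4969 -1.7591]
```

View pics/c11.png

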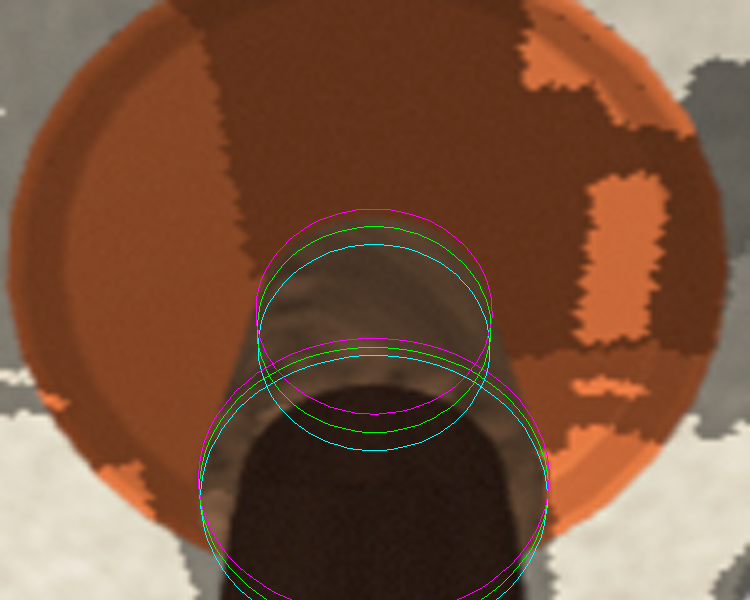

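View pics/s11.png

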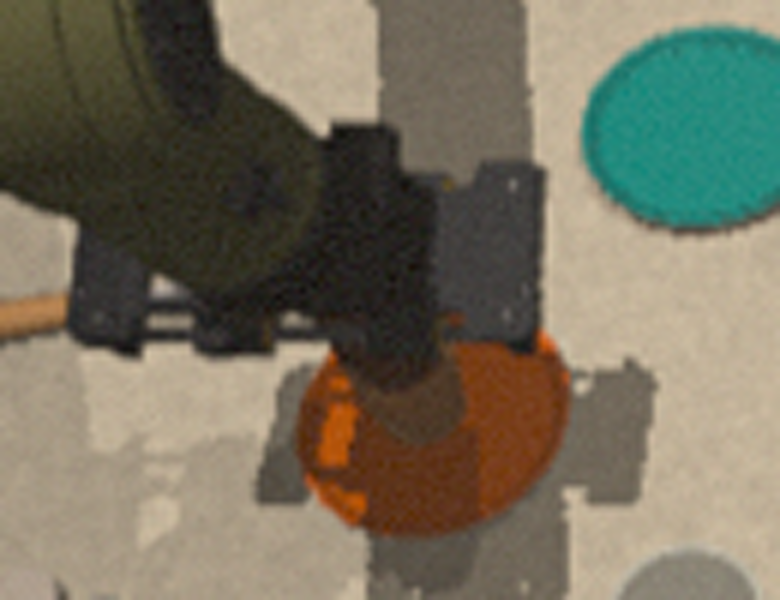

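Request:
carry_out([
  {"tx":0.002,"ty":-0.001,"tz":0.003,"rx":0,"ry":0,"rz":0,"jaw":0},
  {"tx":0.003,"ty":-0.002,"tz":0.006,"rx":0,"ry":0,"rz":0,"jaw":0},
  {"tx":0.0045,"ty":-0.002,"tz":0.009,"rx":0,"ry":0,"rz":0,"jaw":0},
  {"tx":0.005,"ty":-0.002,"tz":0.011,"rx":0,"ry":0,"rz":0,"jaw":0},
  {"tx":0.0055,"ty":-0.002,"tz":0.0125,"rx":0,"ry":0,"rz":0,"jaw":0},
  {"tx":0.006,"ty":-0.002,"tz":0.014,"rx":0,"ry":0,"rz":0,"jaw":0},
])

```text
time: 11.4
position: [0.4512, -0.2838, 0.0947]
tool_rot: [-2.885, 0.837, 0.506]
ft_force: [-0.5, 0.1, -2.8]
grip_width: 0.392
```

```bash
python3 - <<'E'
from h import *
np.set_printoptions(precision=4,suppress=True)
print(rel(*place(.006,np.radians(-19.8),np.array([.456,-.287]))))
E
```

```text
(array([0.0002, 0.0001, 0.0026]), array([-0.    ,  0.0013, -0.0015]))
```

Request:
carry_out([
  {"tx":0.0003,"ty":0,"tz":0.001,"rx":0,"ry":0,"rz":0,"jaw":0},
  {"tx":0.0007,"ty":0,"tz":0.002,"rx":0,"ry":0,"rz":0,"jaw":0},
  {"tx":0.0007,"ty":0,"tz":0.002,"rx":0,"ry":0,"rz":0,"jaw":0},
])

```text
time: 11.78
position: [0.4511, -0.2838, 0.0926]
tool_rot: [-2.885, 0.836, 0.506]
ft_force: [-0.6, 0.4, -2.4]
grip_width: 0.388
```

Request:
carry_out([
  {"tx":0.0003,"ty":0,"tz":0.0008,"rx":0,"ry":0,"rz":0,"jaw":0},
  {"tx":0.0005,"ty":0,"tz":0.0015,"rx":0,"ry":0,"rz":0,"jaw":0},
  {"tx":0.0005,"ty":0,"tz":0.0015,"rx":0,"ry":0,"rz":0,"jaw":0},
])

```text
time: 12.15
position: [0.451, -0.2838, 0.091]
tool_rot: [-2.885, 0.836, 0.506]
ft_force: [0.2, 0.1, -3.6]
grip_width: 0.39
```

Request:
carry_out([
  {"tx":0.0003,"ty":0,"tz":0.0008,"rx":0,"ry":0,"rz":0,"jaw":0},
  {"tx":0.0005,"ty":0,"tz":0.0015,"rx":0,"ry":0,"rz":0,"jaw":0},
  {"tx":0.0005,"ty":0,"tz":0.0015,"rx":0,"ry":0,"rz":0,"jaw":0},
])

```text
time: 12.52
position: [0.451, -0.2837, 0.0894]
tool_rot: [-2.885, 0.836, 0.506]
ft_force: [-0.2, -1.2, -2.4]
grip_width: 0.385
```

Request:
carry_out([
  {"tx":0.0003,"ty":0,"tz":0.0008,"rx":0,"ry":0,"rz":0,"jaw":0},
  {"tx":0.0005,"ty":0,"tz":0.0015,"rx":0,"ry":0,"rz":0,"jaw":0},
  {"tx":0.0005,"ty":0,"tz":0.0015,"rx":0,"ry":0,"rz":0,"jaw":0},
])

```text
time: 12.9
position: [0.4512, -0.2838, 0.0892]
tool_rot: [-2.885, 0.837, 0.506]
ft_force: [-0.8, 0.2, 5.0]
grip_width: 0.384
```

```bash
python3 ov.py c12
```

```text
12.9 [ 0.4512 -0.2838  0.0892] 0.002324556446900868 [-0.841   0.1699  5.0405]
((255.27061462402344, 160.40174865722656), (127.0411148071289, 151.85426330566406), 89.42755126953125) [ 0.4643 -0.293   0.012 ]
17 tilt from vertical deg 2.87033494901173 [ 0.0427 -0.0261  0.9987] foot [ 0.4522 -0.2845  0.0032]
19 tilt from vertical deg 0.8710837230725743 [ 0.0132 -0.0075  0.9999] foot [ 0.4552 -0.2864  0.0031]
21 tilt from vertical deg 1.130818051574104 [-0.0163  0.0112  0.9998] foot [ 0.4583 -0.2884  0.0031]
```

View pics/c12.png

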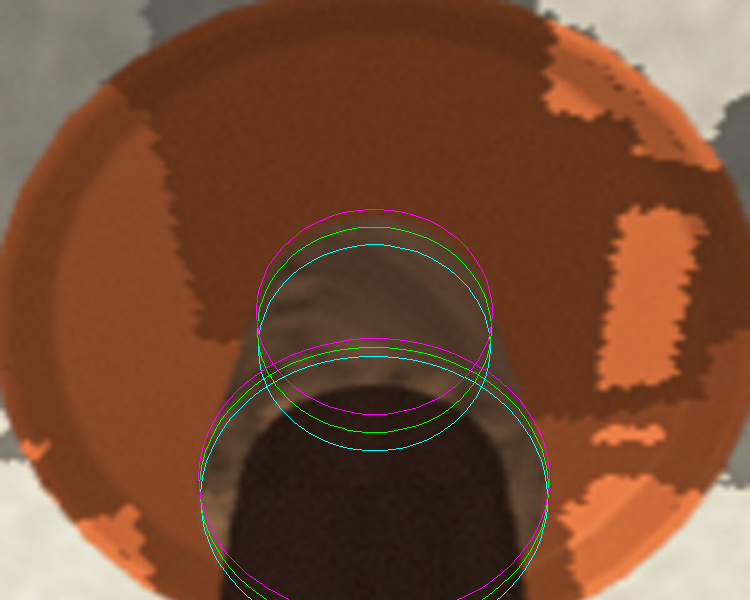

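Request:
carry_out([
  {"tx":0,"ty":0,"tz":0,"rx":0,"ry":0,"rz":0,"jaw":0.45},
  {"tx":0,"ty":0,"tz":0,"rx":0,"ry":0,"rz":0,"jaw":0.6},
  {"tx":0,"ty":0,"tz":0,"rx":0,"ry":0,"rz":0,"jaw":0.8},
  {"tx":0,"ty":0,"tz":0,"rx":0,"ry":0,"rz":0,"jaw":0.8},
  {"tx":0,"ty":0,"tz":0,"rx":0,"ry":0,"rz":0,"jaw":0.8},
  {"tx":0,"ty":0,"tz":0,"rx":0,"ry":0,"rz":0,"jaw":0.8},
])

```text
time: 13.7
position: [0.451, -0.2837, 0.0878]
tool_rot: [-2.885, 0.836, 0.506]
ft_force: [-0.1, -0.1, -0.0]
grip_width: 0.79
```

```bash
python3 ov.py c13
```

```text
13.7 [ 0.451  -0.2837  0.0878] 0.00208934588480124 [-0.1405 -0.127  -0.0242]
((255.52633666992188, 160.2854461669922), (126.19883728027344, 152.48402404785156), 90.63813018798828) [ 0.4648 -0.2935  0.012 ]
17 tilt from vertical deg 2.8818480505136805 [ 0.0428 -0.0264  0.9987] foot [ 0.452  -0.2844  0.0018]
19 tilt from vertical deg 0.8822231360725643 [ 0.0133 -0.0078  0.9999] foot [ 0.4551 -0.2864  0.0017]
21 tilt from vertical deg 1.1187432069061738 [-0.0162  0.0109  0.9998] foot [ 0.4582 -0.2883  0.0017]
```

View pics/c13.png

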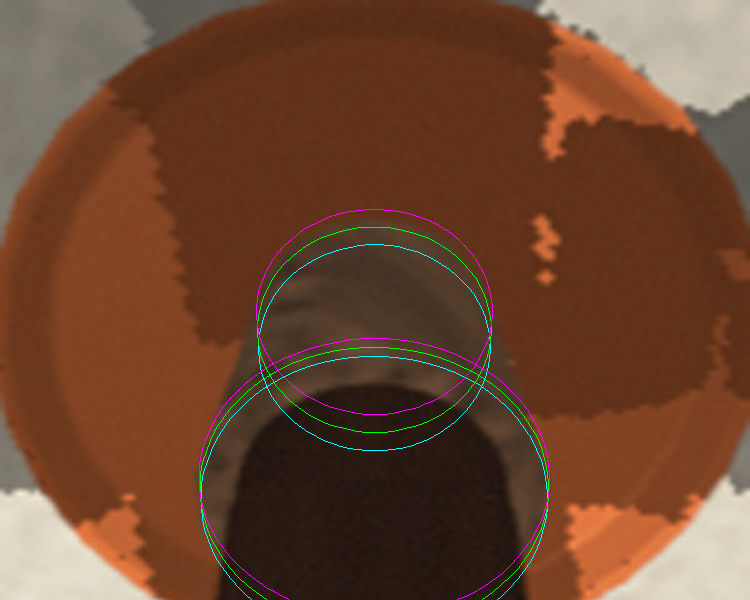

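Released and standing still. Now I'll withdraw along the fingers.

Request:
carry_out([
  {"tx":0,"ty":0,"tz":-0.015,"rx":0,"ry":0,"rz":0,"jaw":0.8},
  {"tx":0,"ty":0,"tz":-0.035,"rx":0,"ry":0,"rz":0,"jaw":0.8},
  {"tx":0,"ty":0,"tz":-0.06,"rx":0,"ry":0,"rz":0,"jaw":0.8},
  {"tx":0,"ty":0,"tz":-0.09,"rx":0,"ry":0,"rz":0,"jaw":0.8},
  {"tx":-0.02,"ty":0,"tz":-0.13,"rx":0,"ry":0,"rz":0,"jaw":0.8},
  {"tx":-0.04,"ty":0,"tz":-0.17,"rx":0,"ry":0,"rz":0,"jaw":0.8},
  {"tx":-0.04,"ty":0,"tz":-0.17,"rx":0,"ry":0,"rz":0,"jaw":0.8},
  {"tx":-0.04,"ty":0,"tz":-0.17,"rx":0,"ry":0,"rz":0,"jaw":0.8},
])

```text
time: 14.75
position: [0.4683, -0.2945, 0.2617]
tool_rot: [-2.885, 0.837, 0.505]
ft_force: [-0.1, 0.3, -0.6]
grip_width: 0.802
```

```bash
python3 - <<'E'
from h import *
s=ctrl.get_state();print(s["time"],s["position"],s["ft_force"],s["joint_positions"])
for n in("scene","top","wrist"): cv2.imwrite(f"pics/{n}14.png",get_image(n)[:,:,::-1])
E
```

```text
14.75 [ 0.46830807 -0.29453355  0.26171817] [-0.14675921  0.34753567 -0.58218128] [ 0.8842292   0.41813443 -0.50280008  1.33175522  0.13987263  1.78218224
 -1.74514901]
```

View pics/scene14.png

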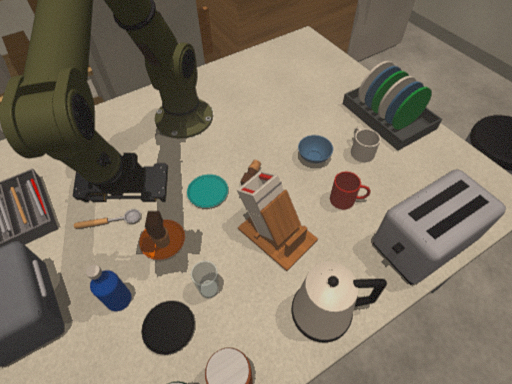

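View pics/wrist14.png

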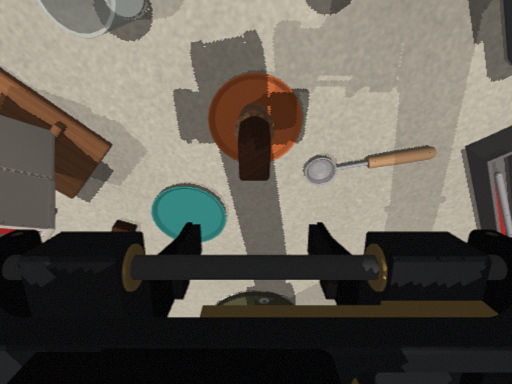

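View pics/top14.png

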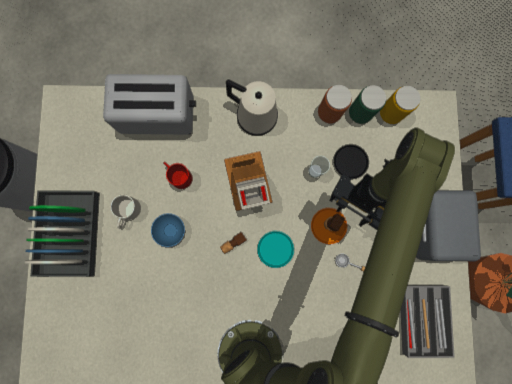

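The bung stands in the saucer: its handle is at wrist pixels (254,150) over a saucer centred near (255,115). The gripper is well clear and the other crockery sits where it was, so I'll hand it in.

```bash
python3 - <<'E'
from bench import ctrl
print(ctrl.close_job(), ctrl.get_state()["time"])
E
```

```text
the job is handed in; nothing more can be done
the job is handed in; nothing more can be done
```

The bung is out of the jar and standing in the orange saucer, and I handed the job in at about 15 s. I gripped the handle and rocked the bung about 8.5° left and then right. The wrist pictures showed both red pads pushed out close to the walls. I then drew it out along the jar axis (about 82 mm in all) with only a few newtons on the wrist, set it down at about 5 to 8 N and let go.

**Last checks:**
- **Bung:** by the last overlays it is within about 1° of upright. Its foot is about 5 mm from the saucer centre, or up to about 9 mm by the wrist camera's own estimate.
- **Surroundings:** the saucer looks flat and where it was. The bowl, mugs, tumbler and flask also look unmoved. The gripper is open and clear of everything.

**What disagreed or failed:**
- **Saucer centre:** the three cameras differed by up to about 14 mm in x, so I aimed near the middle.
- **Contact height:** the bung touched the saucer about 3 mm lower than I had worked out.
- **Refused move:** the first move call was rejected because rows were missing keys.
- **Joint 2 limit:** the first approach, leaning the full 30°, ran joint 2 to its stop. It read -0.301 against -0.300, so I gripped with the tool leaning 12° instead. I can't tell whether that counts as passing the range.

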